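Swap a failed relay in an amplifier

ROBOT

A 6-joint arm with a two-finger parallel gripper is mounted at the origin on the work surface. World frame = base frame: x ahead of the robot, y to its left, z up, the work surface at z = 0. Lengths are in m, angles in degrees, forces in N, time in s.
With the tool pointing down it reaches from about 0.3 to 0.75 m from the base axis. Payload 8.5 kg.
Tool frame: the origin (TCP) lies on the centre line of the jaws, within the pads' length; the fingertips stand 17 mm ahead of it and the grasp point (between the pads) lies 2 mm behind it (env.tcp_to_tips is the distance from the TCP to the fingertips, in m); z points along the fingers, y is the line along which they close (so a half turn about z gives the same grasp; the last joint's range is limited). The gripper opens to 85 mm and grips with 20 to 120 N. Pads are 22 mm wide; open, the fingers measure 114 mm over their backs; the gripper's body (76 mm by 85 mm) begins 54 mm behind the grasp point. The pads swing forward as they close: fully open they stand 13 mm farther back than shut.
Start: joints at [-79.429, 21.807, 74.336, -0, 83.858, -12.336], TCP at [0.214, -0.507, 0.248] pointing down, gripper open.
Joint ranges: [-178.18, 178.18], [-50.72, 133.34], [12.68, 142.11], [-81.47, 261.47], [9.98, 163.14], [-165.26, 165.26]. Speed limits (degrees/s): [136.94, 136.94, 180, 180, 180, 180].

INTERFACE

Orientations are given as a 3x3 rotation matrix whose columns are the frame's x, y, z axes.
In Python, from rig import env gives the robot as it stands. The module is installed in compiled form; this text tells all that it offers.
- The arm moves only by the shell command python3 -m pendant 'ROWS' [FORCE]. ROWS is JSON, a list of rows, each a list of 7 numbers: the opening, from 0 (shut) to 1 (fully open), then the shift along the tool's x, y, z in m, then the turn, a rotation vector about the tool's x, y, z in rad. A call has 1 to 5 rows; each row is the pose to reach, as a shift and turn from the pose commanded when the call began, along the tool's axes at that moment; what a row does not reach only later rows make up. A row lasts 1/8 s, in which the tool goes at most 62.5 mm and 10.7 degrees, less where a joint would pass 70% of its speed; a pose out of reach is approached as far as the arm can. A call with a gripper value outside its range is refused whole. The fingers move at their own pace and stop on an object; FORCE is the grip in N (left out, the last holds). Time passes only in rows, so rows that repeat a pose let the fingers close. It gives the time, the measured TCP pose, the force, the opening and the grip force at its end, in the units of the state.
- env.observe(): the state, without advancing time (a new reading comes with each control period).
- env.get_image(name): name is "side" or "top" or "wrist"; returns a dict with "image" (400x640x3 uint8, blue, green, red), "fx", "fy", "cx", "cy" (pixels), "pose" (4x4, takes a point from camera to world coordinates). Camera axes: x right, y up, looking along -z (the intrinsics and any distortion apply to the point x, -y, -z); pixel columns grow to the right and rows downward; lengths in m; the calibration is good to about 2 mm. A picture is of the moment at which its call begins. There is no depth.
- env.close_job(): hands the job in; it is judged then, once.
Trained networks look in the newest picture that a camera, given by its name, has taken for a name from the list of things; names that differ only in an ending like _2 or _b are one class to them, and where a whole thing is asked for, a point or a joint stands for the part that bears it (a point fixed in the world has none). Each returns a list of dicts, best first, with "conf" (0 to 1); they miss things now and then, are a little off and sometimes report something else, mostly with a low value. They report only what shows in the picture. A call takes as long as a camera call. They do not tell look-alikes from the thing itself.
- env.find_in(camera, thing): "bbox" ([centre column, centre row, width, height] in pixels, round what is visible of it).
- env.trace(camera, thing): "mask" (400x640 bool, what is visible of it) and "bbox" ([centre column, centre row, width, height] in pixels, round what is visible of it).
- env.tip_of(camera, thing): "centre" ([column, row] in pixels: a listed point, or the origin of a listed thing).
The state is a dict: "time_s": time; "q": joint angles; "qvel": joint speeds; "joint_efforts": joint torques, N m; "position": TCP position; "tool_rot": TCP orientation; "ft_force": force on the tool from outside, world axes, zero at the start; "wrist_torque": the same for the moment, N m; "grip_width": finger opening in m; "gripper_force": force on a finger pad.
Only numpy, scipy, OpenCV 4.12 (cv2) and the standard library are available. Lean on these libraries where they do the work, as an engineer would, in place of code of your own. Each camera call takes 0.05 s, during which the arm holds its last target. There are 200 camera calls.

TASK

The orange relay in the amplifier on the tilted service cradle has failed: pull it out of its socket and put it in the yellow scrap tray. Then take the blue replacement from its green carrier and plug it fully home, case flat on the deck, into the socket that has come free, and after that push the red power lever uphill all the way over to on. Leave the grey relay in its socket and the spray can and spare glass valve standing beside the amplifier where they are.

Things in the scene. Friction and masses are not known exactly. Their poses are not given: they have to be found in the camera images.
- old_relay_mid (a point): Failed relay, orange: case 34 (own x) x 40 (own y) x 50 mm on a narrower black block plug 22 x 30 x 22 mm; ~90 g. Point: on its axis, half-way up the 72 mm; case underside (shoulder) 14 mm below it, case middle 11 mm above; z from plug to top. Starts home in one of the sockets (which one varies), only light friction holds it; it comes out along the socket's z.
- new_relay_mid (a point): New relay, blue: case 34 (own x) x 40 (own y) x 50 mm on a narrower black block plug 22 x 30 x 22 mm; ~90 g. Point: on its axis, half-way up the 72 mm; case underside (shoulder) 14 mm below it, case middle 11 mm above; z from plug to top. Its plug stands loosely in a hole of the green carrier, a fixed block 80 x 80 x 30 mm left or right of the amplifier; shoulder on its top.
- good_relay_mid (a point): Good relay, grey: case 34 (own x) x 40 (own y) x 50 mm on a narrower black block plug 22 x 30 x 22 mm; ~90 g. Point: on its axis, half-way up the 72 mm; case underside (shoulder) 14 mm below it, case middle 11 mm above; z from plug to top. Sits home in the other socket: leave it.
- socket_left (a point): Left (+y) relay socket in the amplifier's sloping black deck: hole 25 (own x) x 33 (own y) mm, 26 deep, 2 mm chamfer, pale collar. Point: middle of the mouth, level with the deck. z: out of the hole, square to the deck, leaning 25 degrees from vertical to the robot; x up the slope, y left. A relay fully home has its point 14 mm out along z and its x along this x, either way round.
- socket_right (a point): Right (-y) socket, 156 mm from the left, in the amplifier's sloping black deck: hole 25 (own x) x 33 (own y) mm, 26 deep, 2 mm chamfer, pale collar. Point: middle of the mouth, level with the deck. z: out of the hole, square to the deck, leaning 25 degrees from vertical to the robot; x up the slope, y left. From each socket: transformers 32 mm high begin 74 mm up the slope.
- power (a joint): Red-tipped power lever on the deck, hinged across the slope: 0 to 0.15 rad is off (leaning down the slope, to the robot), 1.0 is its stop, on (leaning up the slope). Stays where left; moves with about 1.5 N at the ball.
- power_tip (a point): Centre of the lever's red ball (26 mm across) on a 10 mm rod. The pivot is midway between the sockets, 60 mm up the slope from them and 22 mm out from the deck, 55 mm from the ball, on a block 70 (along slope) x 50 x 25 mm. From off to on the ball goes 53 mm up the slope in an arc 70 to 77 mm out from the deck.
- tray: Fixed yellow scrap tray, open on top, 150 (own x) x 130 (own y) x 40 mm high, walls and floor 4 mm, on the table to the right or left of the amplifier (opposite the carrier). Origin: middle of its underside.
- can: Spray can 60 mm across, 130 mm high; origin at the middle of its underside. Bystander.
- valve: Spare glass valve 42 mm across, 100 mm high, standing; origin at the middle of its underside. Bystander.
Not all that is in view belongs to the job. Of the things like the part that bears old_relay_mid, leave any that is turquoise; of the rest the smaller one is meant.

How it is judged (in metres and radians):
On the way, in this order (a step that is already met when the one before it is completed fails the run):
1. the orange relay is in the scrap tray (x of old_relay_mid in the frame of tray between -0.066 and 0.066 m and y of old_relay_mid in the frame of tray between -0.056 and 0.056 m and z of old_relay_mid in the frame of tray between 0.005 and 0.055 m), for 0.2 s.
2. the blue relay is fully home in the freed socket (((x of new_relay_mid in the frame of socket_left between -0.004 and 0.004 m and y of new_relay_mid in the frame of socket_left between -0.004 and 0.004 m and z of new_relay_mid in the frame of socket_left between 0.01 and 0.0165 m and angle between the z axis of new_relay_mid and the z axis of socket_left, either way round below 0.08 rad and angle between the x axis of new_relay_mid and the x axis of socket_left, either way round below 0.2 rad) or (x of new_relay_mid in the frame of socket_right between -0.004 and 0.004 m and y of new_relay_mid in the frame of socket_right between -0.004 and 0.004 m and z of new_relay_mid in the frame of socket_right between 0.01 and 0.0165 m and angle between the z axis of new_relay_mid and the z axis of socket_right, either way round below 0.08 rad and angle between the x axis of new_relay_mid and the x axis of socket_right, either way round below 0.2 rad))), for 0.2 s.
3. the power lever is over to on (value of joint power above 0.85 rad), for 0.2 s.
At the end, for the whole second after the job is handed in: Orange relay inside the tray (centre within 66 x 56 mm of its middle, under 55 mm above its underside); blue relay in the freed socket, shoulder within 2.5 mm of the deck, 4 mm off-centre at most, square within 0.08 rad; lever past 0.85 rad; grey relay within 8 mm of its start (all of step 1 and ((x of new_relay_mid in the frame of socket_left between -0.004 and 0.004 m and y of new_relay_mid in the frame of socket_left between -0.004 and 0.004 m and z of new_relay_mid in the frame of socket_left between 0.01 and 0.0165 m and angle between the z axis of new_relay_mid and the z axis of socket_left, either way round below 0.08 rad and angle between the x axis of new_relay_mid and the x axis of socket_left, either way round below 0.2 rad) or (x of new_relay_mid in the frame of socket_right between -0.004 and 0.004 m and y of new_relay_mid in the frame of socket_right between -0.004 and 0.004 m and z of new_relay_mid in the frame of socket_right between 0.01 and 0.0165 m and angle between the z axis of new_relay_mid and the z axis of socket_right, either way round below 0.08 rad and angle between the x axis of new_relay_mid and the x axis of socket_right, either way round below 0.2 rad)) and value of joint power above 0.85 rad and distance of good_relay_mid from where it was at the start of the episode below 0.008 m); the robot touches nothing.
It fails at once if the grey relay is shifted by more than 20 mm (distance of good_relay_mid from where it was at the start of the episode above 0.02 m).
It fails at once if the spray can or the spare valve is shifted by more than 30 mm (distance of any of can, valve from where it was at the start of the episode above 0.03 m).
It also fails if it takes over 72 s, if anything falls off the work surface, if the arm or the gripper's body presses on something with over 40 N, if the wrist force passes 120 N, or if a joint passes its speed limit or range.

## Working session

There is one attempt and no reset: what is moved stays moved. The work goes in short steps, Python scripts to look and compute and a shell command to move; the robot and the scene stay as the last step left them, time stands still between calls to the robot, and variables do not carry over. Pictures are saved under pics/ and viewed, at most 14 in all, crops included, and the job is handed in when it is done.

```bash
mkdir -p pics; cat > h.py <<'E'
import numpy as np, cv2
from rig import env
def snap(c,name=None):
    d=env.get_image(c)
    if name: cv2.imwrite(f'pics/{name}.png',d['image'])
    return d
def ray(d,px):
    P=np.array(d['pose']); v=np.array([(px[0]-d['cx'])/d['fx'],-(px[1]-d['cy'])/d['fy'],-1.])
    v=P[:3,:3]@v; return P[:3,3],v/np.linalg.norm(v)
def proj(d,p):
    P=np.array(d['pose']); v=P[:3,:3].T@(np.array(p)-P[:3,3]); return np.array([d['cx']+d['fx']*v[0]/-v[2], d['cy']+d['fy']*v[1]/v[2]])
def tri(obs):
    A=0;b=0
    for d,px in obs:
        o,v=ray(d,px); M=np.eye(3)-np.outer(v,v); A=A+M; b=b+M@o
    p=np.linalg.solve(A,b)
    return p,[np.round(proj(d,p)-px,1) for d,px in obs]
def atz(d,px,z):
    o,v=ray(d,px); return o+v*(z-o[2])/v[2]
E
python3 - <<'E'
from h import *
np.set_printoptions(precision=3,suppress=True)
D={c:snap(c,c+'0') for c in ('side','top')}
for c in D:
    print(c,D[c]['fx'],D[c]['cx'],D[c]['cy'],[k for k in D[c]],np.array(D[c]['pose']))
    for t in ['old_relay_mid','new_relay_mid','good_relay_mid','socket_left','socket_right','power_tip','tray','can','valve']:
        print(c,t,[(np.round(x['centre'],1).tolist(),round(x['conf'],2)) for x in env.tip_of(c,t)])
s=env.observe();print(s['time_s'],s['tool_rot'])
E
```

```text
side 510.5570999380009 321.44785156208104 199.53795927105708 ['image', 'fx', 'fy', 'cx', 'cy', 'pose'] [[ 0.996  0.034 -0.081  0.507]
 [-0.086  0.602 -0.794 -1.054]
 [ 0.022  0.798  0.603  0.948]
 [ 0.     0.     0.     1.   ]]
side old_relay_mid [([233.3, 220.6], 0.94), ([377.8, 190.5], 0.63)]
side new_relay_mid [([260.7, 359.5], 0.88)]
side good_relay_mid [([312.2, 226.1], 0.92), ([343.1, 326.8], 0.24), ([259.7, 168.4], 0.15)]
side socket_left [([315.2, 193.5], 0.95)]
side socket_right [([314.4, 229.8], 0.55)]
side power_tip [([260.5, 166.6], 0.46), ([316.7, 181.5], 0.41)]
side tray [([259.4, 168.3], 0.71)]
side can [([318.0, 179.3], 0.83)]
side valve [([345.5, 328.4], 0.63)]
top 398.83221814558493 315.61842224198796 202.31349275202925 ['image', 'fx', 'fy', 'cx', 'cy', 'pose'] [[ 0.006  0.981 -0.195  0.351]
 [-1.     0.008  0.011  0.024]
 [ 0.012  0.195  0.981  1.379]
 [ 0.     0.     0.     1.   ]]
top old_relay_mid [([292.8, 273.3], 0.97), ([297.4, 201.1], 0.75), ([254.7, 150.6], 0.67), ([297.4, 202.2], 0.23)]
top new_relay_mid [([433.6, 250.4], 0.57)]
top good_relay_mid [([344.8, 209.4], 0.51)]
top socket_left [([295.1, 205.0], 0.91), ([210.1, 253.1], 0.53)]
top socket_right [([345.8, 209.0], 0.82), ([404.4, 197.7], 0.69)]
top power_tip [([322.4, 198.6], 0.53)]
top tray [([211.7, 252.0], 0.9)]
top can [([237.2, 199.5], 0.93)]
top valve [([405.7, 196.1], 0.48)]
1.0 [[ 0.921  0.389  0.   ]
 [ 0.389 -0.921 -0.   ]
 [ 0.     0.    -1.   ]]
```

View pics/side0.png

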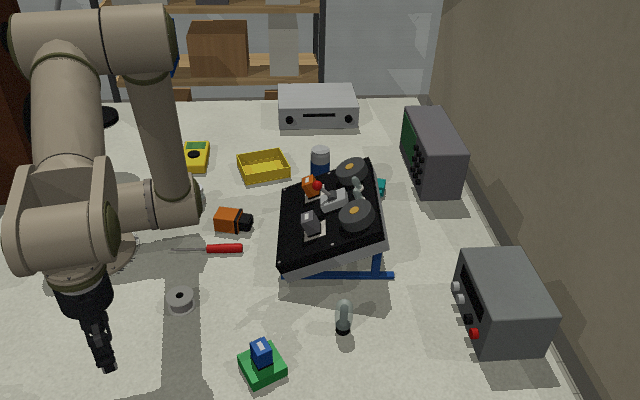

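View pics/top0.png

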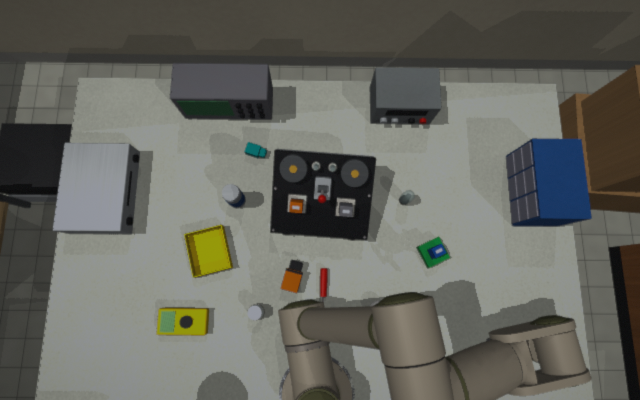

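Candidates for the orange relay are the orange one in the left socket (top 297,201; side ~312,187), a larger orange one lying on the table (top 292,273; side 233,220), and a turquoise one (top 255,150; side 378,190). The smaller orange one standing home in the left socket is the one meant. I'll check it in one close crop.

```bash
python3 - <<'E'
from h import *
np.set_printoptions(precision=3,suppress=True)
D={c:snap(c) for c in ('side','top')}
a=cv2.resize(D['top']['image'][140:250,265:385],None,fx=3.3,fy=3.3,interpolation=cv2.INTER_CUBIC)
b=cv2.resize(D['side']['image'][150:285,268:398],None,fx=3,fy=3,interpolation=cv2.INTER_CUBIC)
h=max(a.shape[0],b.shape[0]);f=lambda i:cv2.copyMakeBorder(i,0,h-i.shape[0],0,2,0)
cv2.imwrite('pics/amp.png',np.hstack([f(a),f(b)]))
def m(a,b):
    p,r=tri([(D['top'],a),(D['side'],b)]);print(p,r);return p
m((344.8,209.4),(312.2,226.1)); m((322.4,198.6),(316.7,184)); m((433.6,250.4),(260.7,359.5));m((211.7,252),(259.4,168.3));m((237.2,199.5),(318,179.3));m((405.7,196.1),(345.5,328.4));m((295.1,205),(315.2,193.5));m((345.8,209),(314.4,229.8));m((297.4,201.5),(312,187))
E
```

```text
[ 0.581 -0.083  0.128] [array([-0.1, -1.2]), array([-1.5,  0.3])]
[ 0.599 -0.009  0.204] [array([-0. , -0.8]), array([-0.9,  0.2])]
[ 0.456 -0.391  0.028] [array([0. , 0.2]), array([ 0.4, -0.1])]
[0.446 0.361 0.013] [array([0. , 0.6]), array([ 0.6, -0.1])]
[0.63  0.282 0.016] [array([-0. , -0.2]), array([-0.2,  0. ])]
[ 0.647 -0.308  0.01 ] [array([0. , 0.2]), array([ 0.3, -0.1])]
[0.599 0.077 0.11 ] [array([-0.1, -1.7]), array([-2. ,  0.4])]
[ 0.585 -0.087  0.119] [array([-0.1, -1.6]), array([-2. ,  0.4])]
[0.597 0.068 0.141] [array([0. , 0.7]), array([ 0.7, -0.2])]
```

View pics/amp.png

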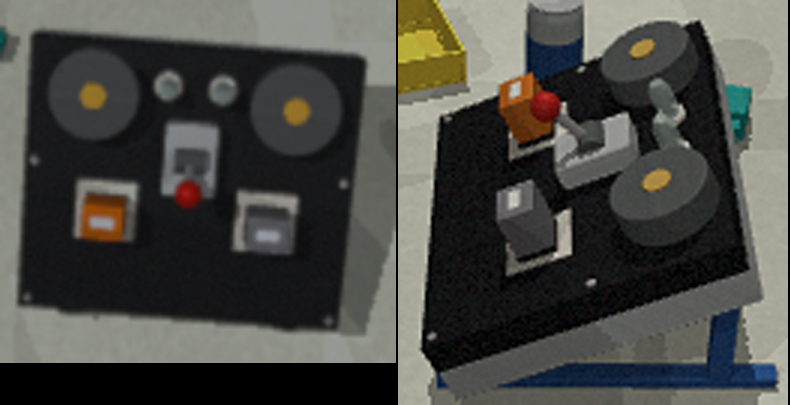

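Orange relay confirmed in the left socket (crop left at 103,215; big orange and turquoise excluded). The lever ball sits between the sockets, at crop (188,193). Now I'll work out the pre-grasp move.

```bash
cat >> h.py <<'E'
from scipy.spatial.transform import Rotation as R
np.set_printoptions(precision=4,suppress=True)
def sock(yaw):
    t=np.radians(25);h=np.array([np.cos(yaw),np.sin(yaw),0]);y=np.array([-np.sin(yaw),np.cos(yaw),0]);k=np.array([0,0,1.])
    x=h*np.cos(t)+k*np.sin(t); z=-h*np.sin(t)+k*np.cos(t)
    return np.c_[x,y,z]
def tool(yaw): S=sock(yaw); return np.c_[S[:,0],-S[:,1],-S[:,2]]
def down(a):  # tool y (closing) at world angle a
    y=np.array([np.cos(a),np.sin(a),0]);z=np.array([0,0,-1.]);return np.c_[np.cross(y,z),y,z]
def go(p,Rt,p0=None,R0=None):
    s=env.observe(); p0=np.array(s['position']) if p0 is None else p0; R0=np.array(s['tool_rot']) if R0 is None else R0
    d=R0.T@(np.array(p)-p0); r=R.from_matrix(R0.T@Rt).as_rotvec()
    print('shift',d,'rot',r,'deg',np.degrees(np.linalg.norm(r)),'dist',np.linalg.norm(d)); return d,r
E
python3 - <<'E'
from h import *
S=sock(-0.09); L=np.array([.598,.072,.113])
s=env.observe();p=np.array([.214,-.507,.248]);
go(p+[0,0.1,.12],down(np.radians(-67.1)))
go(L+.16*S[:,2],tool(-.09))
E
```

```text
shift [ 0.0387 -0.0918 -0.1197] rot [0.     0.     0.0001] deg 0.006812974034320188 dist 0.15570842846367622
shift [ 0.5192 -0.4154 -0.0097] rot [-0.1068  0.4275  0.4819] deg 37.415824532834044 dist 0.6649690360480537
```

```bash
python3 -m pendant '[[0.7,0.04,-0.04,-0.024,0,0,0],[0.7,0.08,-0.08,-0.048,0,0,0],[0.7,0.12,-0.12,-0.072,0,0,0],[0.7,0.16,-0.16,-0.096,0,0,0],[0.7,0.2,-0.2,-0.12,0,0,0]]' 40
python3 -m pendant '[[0.7,0.05,-0.03,0,-0.025,0.1,0.115],[0.7,0.1,-0.06,0,-0.05,0.2,0.23],[0.7,0.15,-0.1,0,-0.075,0.3,0.34],[0.7,0.2,-0.13,0.01,-0.107,0.427,0.482],[0.7,0.24,-0.16,0.03,-0.107,0.427,0.482]]'
python3 - <<'E'
from h import *
S=sock(-0.09); L=np.array([.598,.072,.113])
go(L+.16*S[:,2],tool(-.09))
d=snap('wrist','w1')
print(np.array(d['pose']),d['fx'],env.observe()['position'])
E
```

```text
time_s: 1.72
position: [0.3207, -0.2427, 0.3692]
tool_rot: [[0.921, 0.389, 0.0], [0.389, -0.921, -0.0], [0.0, 0.001, -1.0]]
ft_force: [0.3, -0.2, 0.0]
grip_width: 0.0593
gripper_force: 0.0
time_s: 2.35
position: [0.4793, -0.0017, 0.3389]
tool_rot: [[0.901, -0.091, 0.424], [-0.082, -0.996, -0.039], [0.426, -0.0, -0.905]]
ft_force: [0.0, -1.4, -0.3]
grip_width: 0.0596
gripper_force: 0.0
shift [ 0.0052 -0.0841  0.0919] rot [ 0.0004 -0.0037 -0.0011] deg 0.2239538238648284 dist 0.1246819979704313
[[-0.0901  0.9902 -0.1063  0.5012]
 [-0.9959 -0.0895  0.0106 -0.0036]
 [ 0.001   0.1068  0.9943  0.4888]
 [ 0.      0.      0.      1.    ]] 349.2233788033366 [0.48   0.0028 0.3355]
```

View pics/w1.png

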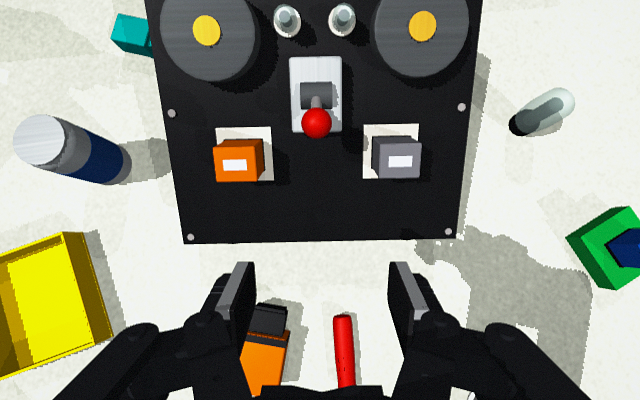

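The wrist view shows the orange relay at (238,160), the grey relay at (397,157), the red ball at (316,123), and the collars centred near (245,154) and (391,151). Next I'll fit the amplifier pose to these.

```bash
cat > fit.py <<'E'
from h import *
from scipy.optimize import least_squares
def blob(im,box,f):
    x0,y0,x1,y1=box; c=im[y0:y1,x0:x1].astype(int); m=f(c[...,0],c[...,1],c[...,2]).astype(np.uint8)
    n,l,st,ce=cv2.connectedComponentsWithStats(m); i=1+np.argmax(st[1:,4]); return ce[i]+[x0,y0],st[i,4]
red=lambda b,g,r:(r>120)&(g<60)&(b<60)
white=lambda b,g,r:(b>185)&(g>185)&(r>185)
E
python3 - <<'E'
from fit import *
D={c:snap(c) for c in ('wrist','top','side')}
W=D['wrist']; print(env.observe()['position'])
ball={'wrist':blob(W['image'],(290,95,345,150),red),'top':blob(D['top']['image'],(310,185,335,210),red),'side':blob(D['side']['image'],(305,170,330,195),red)}
lab={'ol':blob(W['image'],(217,150,255,175),white),'gl':blob(W['image'],(380,148,418,175),white)}
print(ball,lab)
for im,box in ((W['image'],(200,115,285,190)),(W['image'],(350,110,430,190))):
    c=im[box[1]:box[3],box[0]:box[2]].astype(int); m=(abs(c.max(2)-c.min(2))<40)&(c.min(2)>150)
    ys,xs=np.nonzero(m); print('collar',xs.min()+box[0],xs.max()+box[0],ys.min()+box[1],ys.max()+box[1])
def model(v):
    S=sock(v[3]); c=v[:3]; L=c+.078*S[:,1]; Rr=c-.078*S[:,1]
    return S,L,Rr,c+S@[.0335,0,.070]
cl,cr=(245,154),(391.5,151)
def res(v):
    S,L,Rr,B=model(v); r=[proj(W,L+.05*S[:,2])-lab['ol'][0],proj(W,Rr+.05*S[:,2])-lab['gl'][0],proj(W,L)-cl,proj(W,Rr)-cr]
    r+=[proj(D[k],B)-ball[k][0] for k in D]
    return np.concatenate(r)
o=least_squares(res,[.59,-.007,.115,-.09],loss='soft_l1')
print(o.x,o.fun.reshape(-1,2) if 0 else res(o.x).reshape(-1,2)); S,L,Rr,B=model(o.x); print(L,Rr,B)
E
```

```text
[ 0.4792 -0.003   0.3382]
{'wrist': (array([322.0908, 119.7233]), np.int32(694)), 'top': (array([321., 198.]), np.int32(21)), 'side': (array([316.6857, 182.8286]), np.int32(35))} {'ol': (array([239.6333, 162.4083]), np.int32(240)), 'gl': (array([406.1399, 159.9794]), np.int32(243))}
collar 220 277 124 177
collar 368 425 122 176
[ 0.5932 -0.0061  0.1245 -0.0686] [[-3.3017  0.0894]
 [-0.065  -0.2807]
 [ 1.992  -2.0577]
 [ 3.4625 -1.4983]
 [-1.4112  7.1232]
 [ 0.3615  1.4158]
 [-2.7811  1.4813]]
[0.5986 0.0717 0.1245] [ 0.5879 -0.0839  0.1245] [ 0.594  -0.0061  0.2021]
```

```bash
cat > amp.py <<'E'
from fit import *
D={c:snap(c) for c in ('wrist','top','side')}
W=D['wrist']; print(env.observe()['position'])
ball={'wrist':blob(W['image'],(290,95,345,150),red),'top':blob(D['top']['image'],(310,185,335,210),red),'side':blob(D['side']['image'],(305,170,330,195),red)}
lab={'ol':blob(W['image'],(217,150,255,175),white),'gl':blob(W['image'],(380,148,418,175),white)}
cen=[]
for x0,x1 in ((200,285),(350,440)):
    c=W['image'][110:190,x0:x1].astype(int); m=((c.max(2)-c.min(2))<45)&(c.min(2)>140)
    n,l,st,ce=cv2.connectedComponentsWithStats(m.astype(np.uint8)); i=1+np.argmax(st[1:,4]); b=st[i]; print('collar',b[0]+x0,b[1]+110,b[2:4]); cen.append(np.array([b[0]+x0+b[2]/2-.5,b[1]+110+b[3]/2-.5]))
def model(v):
    S=sock(v[3]); c=v[:3]; a=v[4]-.5
    return S,c+.078*S[:,1],c-.078*S[:,1],c+S@[.06+.055*np.sin(a),0,.022+.055*np.cos(a)]
def res(v):
    S,L,Rr,B=model(v); r=[proj(W,L+.05*S[:,2])-lab['ol'][0],proj(W,Rr+.05*S[:,2])-lab['gl'][0],proj(W,L)-cen[0],proj(W,Rr)-cen[1]]
    r+=[proj(D[k],B)-ball[k][0] for k in D]
    return np.concatenate(r+[[(v[4]-.08)*10]])
o=least_squares(res,[.59,-.007,.115,-.09,.08],loss='soft_l1')
print(o.x,res(o.x)[:-1].reshape(-1,2)); S,L,Rr,B=model(o.x); print(L,Rr,B)
E
python3 amp.py
```

```text
[ 0.4792 -0.0049  0.3389]
collar 214 125 [59 54]
collar 362 123 [56 55]
[ 0.5939 -0.0077  0.1225 -0.0704  0.1215] [[-0.9352 -0.408 ]
 [ 0.1653  0.0103]
 [ 0.0441  0.6739]
 [-0.3616 -0.0971]
 [ 0.4223 -0.1062]
 [ 1.0451 -0.4079]
 [-0.6625  0.759 ]]
[0.5994 0.0701 0.1225] [ 0.5884 -0.0855  0.1225] [ 0.5989 -0.0081  0.2056]
```

The fit is within about 1 px. The left socket is at (0.599, 0.070, 0.1225) with yaw −0.070, and the ball at (0.599, −0.008, 0.206) fits the given geometry.

```bash
python3 - <<'E'
from h import *
S=sock(-0.0704); L=np.array([.5994,.0701,.1225])
go(L+.12*S[:,2],tool(-.0704))
go(L+.026*S[:,2],tool(-.0704),L+.12*S[:,2],tool(-.0704))
E
```

```text
shift [ 0.0108 -0.0847  0.1238] rot [ 0.0097 -0.0005 -0.0193] deg 1.2345331879403552 dist 0.15037102836055338
shift [-0.     0.     0.094] rot [0. 0. 0.] deg 0.0 dist 0.09399999999999997
```

```bash
python3 -m pendant '[[0.7,0.004,-0.03,0.04,0.003,0,-0.006],[0.7,0.008,-0.06,0.08,0.006,0,-0.012],[0.7,0.011,-0.085,0.124,0.01,0,-0.019],[0.7,0.011,-0.085,0.124,0.01,0,-0.019],[0.7,0.011,-0.085,0.124,0.01,0,-0.019]]' >/dev/null
python3 - <<'E'
from h import *
S=sock(-0.0704); L=np.array([.5994,.0701,.1225])
d=snap('wrist','w2'); print(env.observe()['ft_force'])
print(proj(d,L+.05*S[:,2]))
go(L+.026*S[:,2],tool(-.0704))
E
```

```text
[-0.821   0.3772  0.6534]
[321.8087 227.1586]
shift [-0.0009  0.0004  0.0947] rot [-0.0005 -0.0021 -0.0003] deg 0.12594112855383613 dist 0.09468090375668246
```

View pics/w2.png

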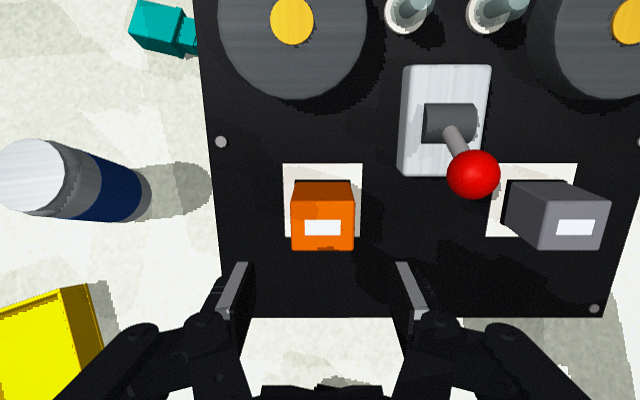

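The relay sits squarely between the fingers: its label is at (322,227) and the prediction was (321.8,227.2). Going down and gripping.

```bash
python3 -m pendant '[[0.7,-0.001,0,0.04,0,0,0],[0.7,-0.001,0,0.07,0,0,0],[0.7,-0.001,0,0.095,0,0,0],[0.7,-0.001,0,0.095,0,0,0]]'
python3 -m pendant '[[0.3,0,0,0,0,0,0],[0.3,0,0,0,0,0,0],[0.3,0,0,0,0,0,0],[0.3,0,0,0,0,0,0]]' 40
python3 - <<'E'
from h import *
S=sock(-0.0704); L=np.array([.5994,.0701,.1225])
d=snap('wrist','w3'); s=env.observe(); print(S.T@(np.array(s['position'])-L),s['position'],s['grip_width'],s['gripper_force'],s['ft_force'],proj(d,L+.05*S[:,2]))
E
```

```text
time_s: 3.88
position: [0.5881, 0.0716, 0.1441]
tool_rot: [[0.904, -0.07, 0.421], [-0.064, -0.998, -0.029], [0.422, -0.001, -0.907]]
ft_force: [-0.3, 0.2, 0.5]
grip_width: 0.0599
gripper_force: 0.0
time_s: 4.38
position: [0.5883, 0.0723, 0.146]
tool_rot: [[0.903, -0.069, 0.424], [-0.062, -0.998, -0.029], [0.425, -0.0, -0.905]]
ft_force: [-4.5, -3.2, 6.8]
grip_width: 0.0398
gripper_force: 41.2
[-0.0003  0.0014  0.0261] [0.5883 0.0723 0.146 ] 0.03955703490338425 41.160966753959656 [-3.6008 -3.3551  6.7966] [325.0534 329.6129]
```

View pics/w3.png

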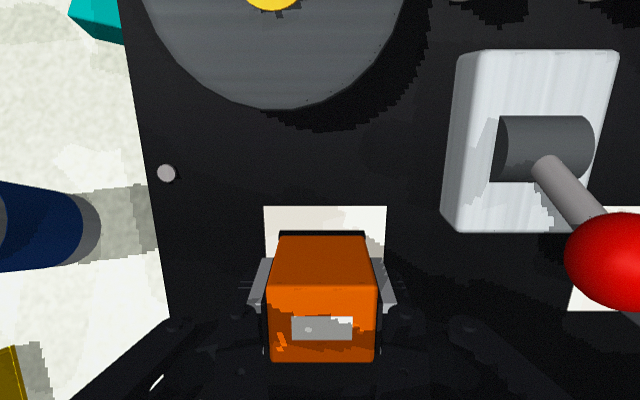

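The orange relay is gripped in place: width 39.6 mm, label at (322,327). This TCP pose is my home reference. Next comes the pull and the transfer to the tray.

```bash
cp pics/w3.png ref_old.png; python3 -m pendant '[[0.3,0,0,-0.02,0,0,0],[0.3,0,0,-0.04,0,0,0],[0.3,0,0,-0.07,0,0,0],[0.3,0,0,-0.1,0,0,0],[0.3,0,0,-0.13,0,0,0]]'
python3 - <<'E'
from h import *
d=snap('top'); r=env.trace('top','tray'); print([(x['bbox'],x['conf']) for x in r])
m=r[0]['mask'].astype(np.uint8); c=max(cv2.findContours(m,0,2)[0],key=cv2.contourArea); rr=cv2.minAreaRect(c); print(rr)
pc=[atz(d,q,.04) for q in cv2.boxPoints(rr)]; print(pc, np.mean(pc,0))
a=np.arctan2(-.998,-.069); s=env.observe(); q=down(a)
T=np.mean(pc,0); T[2]=.16; go(T,q); print(s['position'],s['q'],s['grip_width'])
E
```

```text
time_s: 5.05
position: [0.5324, 0.0765, 0.2634]
tool_rot: [[0.904, -0.068, 0.422], [-0.062, -0.998, -0.028], [0.423, -0.001, -0.906]]
ft_force: [0.5, -0.3, -0.9]
grip_width: 0.0398
gripper_force: 40.8
[([210.1, 251.7, 48.1, 53.3], 0.76)]
((207.51763916015625, 250.8294219970703), (45.44692611694336, 41.65064239501953), 77.47119140625)
[array([0.5077, 0.4566, 0.04  ]), array([0.5394, 0.322 , 0.04  ]), array([0.3917, 0.2819, 0.04  ]), array([0.3615, 0.4139, 0.04  ])] [0.4501 0.3686 0.04  ]
shift [-0.1381 -0.2856  0.0515] rot [-0.0009 -0.4423  0.0006] deg 25.34064573808274 dist 0.32143419997641204
[0.5332 0.0765 0.2655] [-4.5799 10.8671 91.3191  0.4121 52.4759 89.1633] 0.03945617220932597
```

```bash
python3 -m pendant '[[0.3,-0.026,-0.053,0.005,0,-0.08,0],[0.3,-0.052,-0.107,0.012,0,-0.17,0],[0.3,-0.079,-0.16,0.02,0,-0.26,0],[0.3,-0.105,-0.214,0.035,0,-0.35,0],[0.3,-0.132,-0.268,0.048,0,-0.442,0]]'
python3 - <<'E'
from h import *
s=env.observe(); go([.447,.366,.057],down(np.arctan2(-.998,-.069)))
E
```

```text
time_s: 5.78
position: [0.4519, 0.3524, 0.1613]
tool_rot: [[0.998, -0.069, -0.009], [-0.069, -0.998, 0.001], [-0.009, -0.0, -1.0]]
ft_force: [1.3, -0.2, -1.0]
grip_width: 0.0395
gripper_force: 40.9
shift [-0.0048 -0.0132  0.1044] rot [-0.0003  0.0092  0.0004] deg 0.5293265133152529 dist 0.10530881235884794
```

```bash
python3 -m pendant '[[0.3,-0.005,-0.013,0.03,0,0,0],[0.3,-0.005,-0.013,0.06,0,0,0],[0.3,-0.005,-0.013,0.09,0,0,0],[0.3,-0.005,-0.013,0.103,0,0,0],[0.3,-0.005,-0.013,0.103,0,0,0]]'
python3 -m pendant '[[0.6,0,0,0,0,0,0],[0.6,0,0,0,0,0,0],[0.6,0,0,0,0,0,0],[0.6,0,0,-0.05,0,0,0],[0.6,0,0,-0.1,0,0,0]]'
python3 - <<'E'
from h import *
d=snap('side'); t=snap('top')
cv2.imwrite('pics/tray.png',np.hstack([cv2.resize(x,(400,400)) for x in (d['image'][120:220,210:310],t['image'][200:300,160:260])]))
# carrier / new relay
for c,dd in (('side',d),('top',t)):
    r=env.trace(c,'new_relay_mid'); print(c,[(x['bbox'],x['conf']) for x in r])
im=t['image'].astype(int); g=((im[...,1]>im[...,2]+40)&(im[...,1]>im[...,0]+30)).astype(np.uint8); g[:,:400]=0;g[:,480:]=0;g[:220]=0;g[280:]=0
b=((im[...,0]>im[...,2]+40)&(im[...,0]>im[...,1]+30)).astype(np.uint8); b[:,:400]=0;b[:,480:]=0;b[:220]=0;b[280:]=0
c=np.vstack(cv2.findContours(g|b,0,1)[0]); rr=cv2.minAreaRect(c); P=np.array([atz(t,q,.03) for q in cv2.boxPoints(rr)]); print(rr,P,P.mean(0),np.linalg.norm(np.diff(P,axis=0),axis=1))
ys,xs=np.nonzero(b); print('blue',xs.mean(),ys.mean(),atz(t,(xs.mean(),ys.mean()),.08)); c=np.c_[xs,ys].astype(np.float32); print(cv2.minAreaRect(c))
E
```

```text
time_s: 6.4
position: [0.4477, 0.3639, 0.0592]
tool_rot: [[0.998, -0.069, -0.007], [-0.069, -0.998, 0.001], [-0.007, -0.0, -1.0]]
ft_force: [0.9, 0.1, 0.3]
grip_width: 0.0397
gripper_force: 41.2
time_s: 7.02
position: [0.4483, 0.3638, 0.1612]
tool_rot: [[0.998, -0.069, -0.007], [-0.069, -0.998, 0.001], [-0.007, -0.0, -1.0]]
ft_force: [0.8, -0.0, -0.3]
grip_width: 0.0514
gripper_force: 0.0
side [([259.3, 353.5, 24.6, 30.3], 0.93), ([321.4, 186.7, 20.9, 14.4], 0.61)]
top [([437.4, 255.3, 18.6, 18.7], 0.53)]
((433.50006103515625, 252.00001525878906), (23.702320098876953, 24.149534225463867), 63.43495178222656) [[ 0.4686 -0.3363  0.03  ]
 [ 0.5058 -0.4117  0.03  ]
 [ 0.4344 -0.4436  0.03  ]
 [ 0.3979 -0.3688  0.03  ]] [ 0.4517 -0.3901  0.03  ] [0.0841 0.0783 0.0832]
blue 436.8888888888889 251.0 [ 0.451 -0.386  0.08 ]
((437.00006103515625, 251.00003051757812), (9.838698387145996, 13.416407585144043), 63.43495178222656)
```

View pics/tray.png

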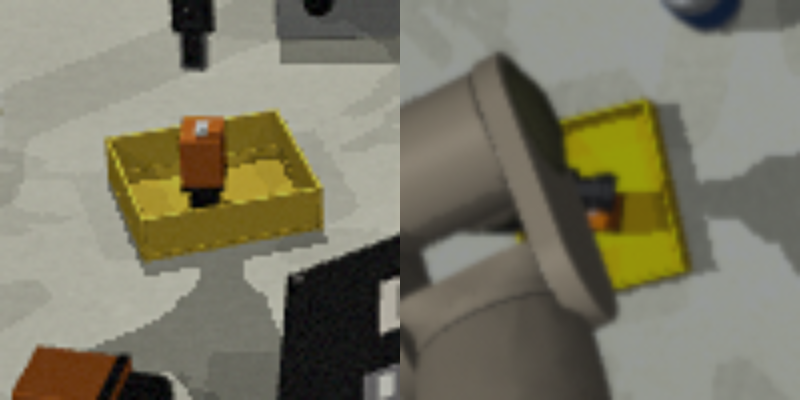

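The orange relay stands in the middle of the tray. Now over to the carrier at about (0.452, −0.39), with the closing line at about −63°.

```bash
python3 -m pendant '[[0.7,0.004,0.04,-0.05,0,0,0],[0.7,0.008,0.09,-0.08,0,0,0],[0.7,0.012,0.14,-0.11,0,0,0],[0.7,0.016,0.19,-0.13,0,0,0],[0.7,0.02,0.245,-0.14,0,0,0]]' >/dev/null
python3 -m pendant '[[0.7,0.004,0.05,0,0,0,0],[0.7,0.008,0.1,0,0,0,0],[0.7,0.011,0.15,0,0,0,0],[0.7,0.014,0.2,0,0,0,0],[0.7,0.018,0.25,0,0,0,0]]' >/dev/null
python3 -m pendant '[[0.7,0.004,0.05,0.01,0,0,-0.1],[0.7,0.008,0.1,0.03,0,0,-0.22],[0.7,0.011,0.15,0.05,0,0,-0.34],[0.7,0.014,0.2,0.07,0,0,-0.45],[0.7,0.018,0.25,0.08,0,0,-0.53]]'
python3 - <<'E'
from h import *
d=snap('wrist','w4'); s=env.observe(); print(s['position'],proj(d,[.452,-.388,.08]),s['q'])
E
```

```text
time_s: 9.1
position: [0.4528, -0.3844, 0.2161]
tool_rot: [[0.894, 0.448, -0.009], [0.448, -0.894, 0.005], [-0.006, -0.008, -1.0]]
ft_force: [0.4, 0.4, 0.9]
grip_width: 0.0599
gripper_force: 0.0
[ 0.452  -0.3897  0.2145] [326.6603 195.1118] [-51.9867  28.1563  69.479   -0.3199  82.8549  11.4876]
```

View pics/w4.png

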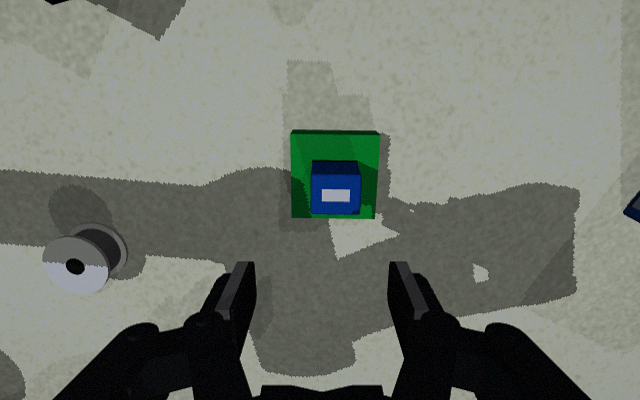

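The blue relay is well aligned, label at (336,195), with its 40 mm side along the closing line. Compute the centre and small yaw.

```bash
python3 - <<'E'
from fit import *
d=snap('wrist'); s=env.observe()
l,n=blob(d['image'],(315,180,360,210),lambda b,g,r:(r>120)&(g>120)); p=atz(d,l,.08); print(l,n,p)
im=d['image'].astype(int); b=(((im[...,0]>im[...,2]+40)&(im[...,0]>im[...,1]+30))).astype(np.uint8); b[:,:300]=0;b[:,380:]=0;b[:120]=0;b[225:]=0
b=cv2.morphologyEx(b,3,np.ones((25,25)));c=max(cv2.findContours(b,0,1)[0],key=cv2.contourArea)
bb=cv2.boundingRect(c);print(bb)
g=((im[...,1]>im[...,2]+30)&(im[...,1]>im[...,0]+20)).astype(np.uint8)|b;g[:,:280]=0;g[:,390:]=0;g[:130]=0;g[225:]=0
rows=np.arange(150,205,5)
for col in (0,-1):
    xs=[np.nonzero(g[r])[0][col] for r in rows]; k=np.polyfit(rows,xs,1); print('edge slope',k[0]); 
    w=[atz(d,(np.polyval(k,r),r),.03) for r in (150,205)]; v=w[0]-w[1]; print('world angle',np.degrees(np.arctan2(v[1],v[0])))
print('tool x angle',np.degrees(np.arctan2(s['tool_rot'][1][0],s['tool_rot'][0][0])))
a=np.radians(-63.4)
go([p[0],p[1],.056],down(a))
E
```

```text
[329.5808 191.5   ] 334 [ 0.4552 -0.3939  0.08  ]
(305, 159, 51, 52)
edge slope 0.027272727272725814
world angle 26.165744791379797
edge slope -0.06545454545454653
world angle 25.781472453817226
tool x angle 26.300656531384334
shift [0.0006 0.0089 0.159 ] rot [-0.0083  0.0066 -0.0053] deg 0.6772049265846312 dist 0.1592880659999938
```

```bash
python3 -m pendant '[[0.7,0.001,0.009,0.05,-0.008,0.007,0],[0.7,0.001,0.009,0.1,-0.008,0.007,0],[0.7,0.001,0.009,0.14,-0.008,0.007,0],[0.7,0.001,0.009,0.159,-0.008,0.007,0],[0.7,0.001,0.009,0.159,-0.008,0.007,0]]'
python3 -m pendant '[[0.3,0,0,0,0,0,0],[0.3,0,0,0,0,0,0],[0.3,0,0,0,0,0,0],[0.3,0,0,0,0,0,0]]' 40
python3 - <<'E'
from h import *
d=snap('wrist'); r=cv2.imread('ref_old.png')
cv2.imwrite('pics/cmp.png',np.hstack([r[180:400,200:440],d['image'][180:400,200:440]]))
s=env.observe();print(s['position'],s['ft_force'],s['grip_width'])
E
```

```text
time_s: 9.82
position: [0.4568, -0.3894, 0.0579]
tool_rot: [[0.895, 0.445, 0.001], [0.445, -0.895, 0.001], [0.001, -0.0, -1.0]]
ft_force: [0.4, -0.7, 0.3]
grip_width: 0.0598
gripper_force: 0.0
time_s: 10.32
position: [0.4578, -0.3909, 0.0608]
tool_rot: [[0.895, 0.445, 0.005], [0.445, -0.895, -0.004], [0.003, 0.006, -1.0]]
ft_force: [0.5, 0.4, 6.3]
grip_width: 0.0394
gripper_force: 41.3
[ 0.4578 -0.3909  0.0608] [0.1253 2.108  6.8262] 0.03994103693170253
```

View pics/cmp.png

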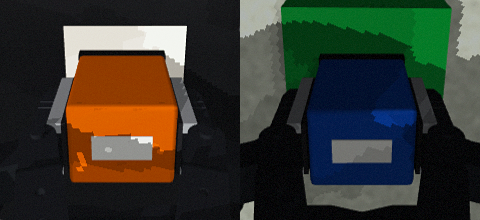

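The blue relay is gripped (width 39.9 mm). Its label is at crop (362,151) against (122,148) for the orange one, so I'll work out the offset along tool x.

```bash
cat > rel.py <<'E'
from fit import *
d=snap('wrist'); s=env.observe()
Pc=np.array(d['pose']);Rt=np.array(s['tool_rot']);M=np.eye(4);M[:3,:3]=Rt.T@Pc[:3,:3];M[:3,3]=Rt.T@(Pc[:3,3]-np.array(s['position']))
print('cam in tool',M[:3,3],R.from_matrix(M[:3,:3]).as_rotvec())
dt=dict(d);dt['pose']=M
ref=cv2.imread('ref_old.png')
gray=lambda b,g,r:(np.maximum(np.maximum(b,g),r)-np.minimum(np.minimum(b,g),r)<45)&(b>75)
def edges(im,ch):  # row profile in side columns
    c=cv2.GaussianBlur(im,(3,3),0)[270:380].astype(int)
    out=[]
    for x0,x1 in ((274,286),(358,370)):
        v=c[:,x0:x1].mean(1); g=np.abs(np.diff(v.sum(1))); out.append([(int(i)+270,int(g[i])) for i in np.argsort(-g)[:5]])
    return out
for n,im,zt in (('old',ref,-.0239),('new',d['image'],-.0192)):
    l,k=blob(im,(285,310,360,348),gray); x,y,w,h=0,0,0,0
    print(n,l,k,'tool xy at depth',atz(dt,l,zt)[:2], edges(im,0))
E
python3 rel.py
```

```text
cam in tool [ 0.0836 -0.0004 -0.126 ] [2.0413 2.0396 0.3427]
old [321.5532 327.5184] 1439 tool xy at depth [ 0.0012 -0.0002] [[(361, 59), (362, 49), (285, 30), (360, 30), (331, 30)], [(361, 58), (362, 54), (330, 41), (285, 36), (284, 34)]]
new [321.3146 331.0785] 1389 tool xy at depth [-0.0042 -0.0003] [[(364, 81), (365, 49), (363, 42), (366, 7), (373, 7)], [(364, 95), (365, 56), (363, 55), (289, 26), (288, 23)]]
```

```bash
cat >> rel.py <<'E'
def width(im,row,blue):
    c=cv2.GaussianBlur(im,(3,3),0)[row-1:row+2].astype(int).mean(0); v=(c[:,0]-c[:,2]) if blue else (c[:,2]-c[:,0])
    out=[]
    for a,b,sg in ((245,300,1),(345,400,-1)):
        g=sg*np.diff(v[a:b]); g[g<0]=0; i=np.argmax(g); sl=slice(max(i-2,0),i+3); out.append(a+.5+np.sum(np.arange(a,b-1)[sl]*g[sl])/g[sl].sum()-a)
    return out
def solve(im,far,near,blue,lab):
    rs=[far+6,(far+near)//2,near-5]; w=[width(im,int(r),blue) for r in rs]
    def res(v):
        x0,z0,f,y0,yw=v
        q=lambda lx,ly:np.array([x0+lx*np.cos(f)-ly*yw,y0+ly+lx*yw,z0-lx*np.sin(f)])
        r=[proj(dt,q(.017,0))[1]-far,proj(dt,q(-.017,0))[1]-near]
        r+=list(proj(dt,q(0,0))-lab)
        for rw,(a,b) in zip(rs,w):
            for e,sgn in ((a,1),(b,-1)):
                A=proj(dt,q(.017,.02*sgn));B=proj(dt,q(-.017,.02*sgn)); t=(rw-A[1])/(B[1]-A[1]); r.append((A+t*(B-A))[0]-e)
        return np.array(r)
    # left side of image = tool y sign?
    sgn=np.sign(proj(dt,[0,.02,-.02])[0]-proj(dt,[0,-.02,-.02])[0])
    o=least_squares(res,[0,-.022,0,0,0]) if sgn<0 else None
    if o is None:
        w=[(b,a) for a,b in w]; o=least_squares(res,[0,-.022,0,0,0])
    print('x,z,pitch,y,yaw',o.x,'res',np.round(o.fun,1),[np.round(x,1) for x in w])
E
cat > r1.py <<'E'
from rel import *
solve(ref,285,361.8,False,np.array([321.55,327.5])); solve(d['image'],288.7,364.4,True,np.array([321.3,331.1]))
print(env.observe()['position'])
E
python3 r1.py
```

```text
cam in tool [ 0.0836 -0.0004 -0.126 ] [2.0413 2.0395 0.3427]
old [321.5532 327.5184] 1439 tool xy at depth [ 0.0012 -0.0002] [[(361, 59), (362, 49), (285, 30), (360, 30), (331, 30)], [(361, 58), (362, 54), (330, 41), (285, 36), (284, 34)]]
new [321.2864 331.0955] 1393 tool xy at depth [-0.0042 -0.0003] [[(364, 80), (365, 50), (363, 41), (366, 7), (290, 6)], [(364, 97), (365, 55), (363, 55), (289, 27), (288, 22)]]
x,z,pitch,y,yaw [-0.0024 -0.0185 -0.0102 -0.0003 -0.0053] res [ 0.9  0.7 -0.1 -1.7 -0.1  0.   0.2 -0.1  0.  -0. ] [array([377.1, 265.3]), array([375.1, 267.5]), array([373.6, 269.6])]
x,z,pitch,y,yaw [-0.0052 -0.0168 -0.0184 -0.0003 -0.0022] res [ 1.2  0.8  0.1 -2.  -0.1  0.1  0.1 -0.2  0.1 -0.1] [array([376.1, 266.4]), array([374.3, 268.5]), array([372.4, 270.4])]
[ 0.4578 -0.3908  0.0608]
```

```bash
python3 -m pendant '[[0.3,0,0,-0.03,0,0,0],[0.3,0,0,-0.08,0,0,0],[0.3,0,0,-0.135,0,0,0],[0.3,0,0,-0.19,0,0,0],[0.3,0,0,-0.24,0,0,0]]'
cat > tgt.py <<'E'
from h import *
S=sock(-0.0704); L=np.array([.5994,.0701,.1225]); Rt=tool(-.0704)
def T(x,y,z): return L+S@np.array([x,y,z])
E
python3 - <<'E'
from tgt import *
s=env.observe(); print(s['position'],s['grip_width']); go(T(.003,.0014,.2),Rt)
E
```

```text
time_s: 11.1
position: [0.4563, -0.3897, 0.3019]
tool_rot: [[0.895, 0.445, 0.004], [0.445, -0.895, -0.003], [0.002, 0.005, -1.0]]
ft_force: [0.1, -0.0, -1.7]
grip_width: 0.0394
gripper_force: 44.2
[ 0.4563 -0.3897  0.3019] 0.03940807822820241
shift [ 0.263  -0.3907 -0.0044] rot [-0.112   0.4226  0.5239] deg 39.097155766696325 dist 0.471007531591862
```

```bash
python3 -m pendant '[[0.3,0.02,-0.04,-0.003,0,0,0],[0.3,0.045,-0.09,-0.005,0,0,0],[0.3,0.07,-0.14,-0.01,0,0,0],[0.3,0.095,-0.19,-0.01,0,0,0],[0.3,0.115,-0.235,-0.01,0,0,0]]' >/dev/null
python3 -m pendant '[[0.3,0.03,-0.035,0,-0.025,0.09,0.115],[0.3,0.07,-0.07,0.001,-0.05,0.19,0.23],[0.3,0.11,-0.11,0.003,-0.08,0.29,0.35],[0.3,0.14,-0.15,0.005,-0.1,0.38,0.47],[0.3,0.148,-0.156,0.006,-0.112,0.423,0.524]]'
python3 - <<'E'
from tgt import *
d=snap('wrist'); s=env.observe(); go(T(.003,.0014,.12),Rt)
E
```

```text
time_s: 12.35
position: [0.5172, 0.08, 0.3025]
tool_rot: [[0.904, -0.069, 0.423], [-0.063, -0.998, -0.028], [0.424, -0.002, -0.906]]
ft_force: [-0.2, -0.6, -1.1]
grip_width: 0.0392
gripper_force: 44.4
shift [0.0019 0.0026 0.0778] rot [-0.0016 -0.0017 -0.0014] deg 0.1561488589679512 dist 0.07785763566954758
```

```bash
python3 -m pendant '[[0.3,0.002,0.003,0.05,-0.002,-0.002,-0.001],[0.3,0.002,0.003,0.09,-0.002,-0.002,-0.001],[0.3,0.002,0.003,0.115,-0.002,-0.002,-0.001],[0.3,0.002,0.003,0.123,-0.002,-0.002,-0.001],[0.3,0.002,0.003,0.123,-0.002,-0.002,-0.001]]'
python3 - <<'E'
from tgt import *
d=snap('wrist','w5'); s=env.observe(); print(S.T@(np.array(s['position'])-L)); go(T(.003,.0014,.028),Rt)
for z in (-.022,0,.05):print(z,proj(d,T(0,0,0)))
e=snap('side'); cv2.imwrite('pics/ins.png',np.hstack([d['image'][100:400,150:550],cv2.resize(e['image'][150:220,270:360],None,fx=4,fy=4.2857,interpolation=cv2.INTER_CUBIC)]))
E
```

```text
time_s: 13.02
position: [0.5715, 0.0702, 0.1924]
tool_rot: [[0.905, -0.07, 0.419], [-0.063, -0.998, -0.031], [0.421, 0.002, -0.907]]
ft_force: [-0.4, 1.2, -0.5]
grip_width: 0.0399
gripper_force: 44.4
[ 0.0046 -0.0018  0.0757]
shift [-0.0016 -0.0033  0.0477] rot [0.0016 0.001  0.0008] deg 0.11908032396084477 dist 0.04780534886994893
-0.022 [317.9238 229.1899]
0 [317.9238 229.1899]
0.05 [317.9238 229.1899]
```

View pics/ins.png

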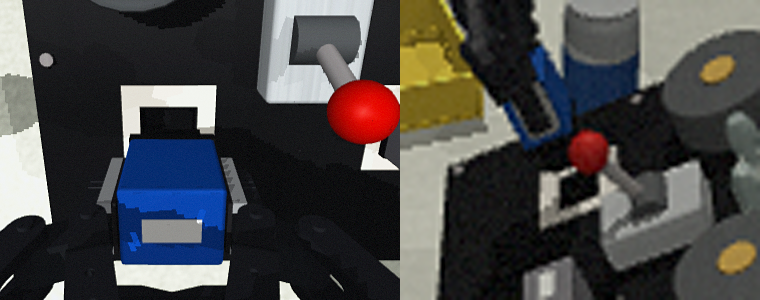

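The empty hole is visible upslope of the plug, centred near image column 318.5 against 321.5 for the relay, so a shift of about 2.5 mm left is due. I'll descend to just above the mouth and check.

```bash
python3 -m pendant '[[0.3,-0.001,-0.0025,0.01,0.001,0.001,0.001],[0.3,-0.001,-0.0025,0.02,0.001,0.001,0.001],[0.3,-0.001,-0.0025,0.022,0.001,0.001,0.001],[0.3,-0.001,-0.0025,0.022,0.001,0.001,0.001]]'
python3 - <<'E'
from tgt import *
for i in range(3):
    d=snap('wrist'); s=env.observe(); print(S.T@(np.array(s['position'])-L),s['ft_force'])
go(T(.003,.001,.028),Rt)
im=d['image']
cc=im[120:260,320].astype(int).max(1); print('col320 rows',[(120+i,int(v)) for i,v in enumerate(np.diff(cc)) if abs(v)>25])
c=im[205:212].astype(int).max(2).mean(0); print([(i,round(v)) for i,v in enumerate(np.diff(c)) if abs(v)>25 and 240<i<400])
for x,y in ((.0125,0),(.0145,0),(0,.0165),(0,-.0165),(.0125,.0165),(.0125,-.0165)): print(x,y,proj(d,T(x,y,0)))
cv2.imwrite('pics/w6.png',im)
E
```

```text
time_s: 13.62
position: [0.58, 0.0724, 0.1715]
tool_rot: [[0.905, -0.071, 0.42], [-0.064, -0.997, -0.03], [0.421, 0.0, -0.907]]
ft_force: [0.1, -0.5, -0.6]
grip_width: 0.0396
gripper_force: 44.4
[0.0032 0.0009 0.0529] [ 0.4995  0.0142 -0.4298]
[0.0033 0.0009 0.053 ] [-0.6761  0.2145 -1.2476]
[0.0033 0.0009 0.0531] [ 0.0002 -0.3577 -0.2941]
shift [-0.0003 -0.0001  0.0251] rot [ 0.0005  0.0005 -0.0002] deg 0.041642941337307476 dist 0.02508905956630622
col320 rows [(194, 202), (195, 33), (217, -87), (218, -127), (238, 58), (239, 31)]
[(269, 41), (270, 159), (375, -218)]
0.0125 0 [322.7633 222.979 ]
0.0145 0 [322.7722 219.6331]
0 0.0165 [293.5809 243.3714]
0 -0.0165 [351.8312 243.4058]
0.0125 0.0165 [293.0193 222.959 ]
0.0125 -0.0165 [352.5004 222.999 ]
```

```bash
python3 -m pendant '[[0.3,0,0.0005,0.005,0,0,0],[0.3,0,0.0005,0.01,0,0,0],[0.3,0,0.0005,0.013,0,0,0],[0.3,0,0.0005,0.013,0,0,0]]'
```

```text
time_s: 14.28
position: [0.5854, 0.0715, 0.1596]
tool_rot: [[0.905, -0.071, 0.42], [-0.064, -0.997, -0.03], [0.421, 0.0, -0.907]]
ft_force: [-0.5, 0.0, -1.0]
grip_width: 0.0395
gripper_force: 44.4
```

The plug is about 10 mm in with no contact force. I'll go on to home.

```bash
python3 -m pendant '[[0.3,0,0,0.004,0,0,0],[0.3,0,0,0.008,0,0,0],[0.3,0,0,0.012,0,0,0],[0.3,0,0,0.015,0,0,0],[0.3,0,0,0.016,0,0,0]]'
python3 - <<'E'
from tgt import *
for i in range(2):
    d=snap('wrist'); s=env.observe(); print(S.T@(np.array(s['position'])-L),np.array(s['ft_force'])@S)
E
```

```text
time_s: 14.9
position: [0.5907, 0.0711, 0.1486]
tool_rot: [[0.904, -0.07, 0.422], [-0.063, -0.998, -0.031], [0.423, 0.001, -0.906]]
ft_force: [-34.8, -3.2, 41.9]
grip_width: 0.0398
gripper_force: 50.7
[0.0031 0.0004 0.0273] [-11.393   -4.5659  42.9044]
[0.0031 0.0004 0.0273] [-12.1241  -4.101   42.9558]
```

It is seated: shoulder contact at 27.3 mm against the expected 28 mm. Release, back off and look.

```bash
python3 -m pendant '[[0.3,0,0,-0.002,0,0,0],[0.6,0,0,-0.002,0,0,0],[0.6,0,0,-0.002,0,0,0],[0.6,0,0,-0.002,0,0,0],[0.6,0,0,-0.002,0,0,0]]'
python3 -m pendant '[[0.6,0,0,-0.03,0,0,0],[0.6,0,0,-0.06,0,0,0],[0.6,0,0,-0.095,0,0,0],[0.6,0,0,-0.13,0,0,0]]'
python3 - <<'E'
from tgt import *
d=snap('wrist'); s=env.observe(); print(S.T@(np.array(s['position'])-L)); t=snap('top'); e=snap('side')
print(proj(d,T(0,0,.05)),proj(d,T(.0335,-.078,.07)))
cv2.imwrite('pics/home.png',np.hstack([d['image'][0:400,180:580],cv2.resize(e['image'][150:250,270:370],None,fx=4,fy=4,interpolation=cv2.INTER_CUBIC)]))
E
```

```text
time_s: 15.62
position: [0.5914, 0.071, 0.1471]
tool_rot: [[0.905, -0.071, 0.421], [-0.064, -0.997, -0.03], [0.422, 0.0, -0.907]]
ft_force: [0.1, 0.5, -0.9]
grip_width: 0.0511
gripper_force: 0.0
time_s: 16.12
position: [0.5361, 0.075, 0.2661]
tool_rot: [[0.904, -0.071, 0.421], [-0.064, -0.997, -0.03], [0.422, 0.0, -0.907]]
ft_force: [0.0, -0.6, -0.1]
grip_width: 0.051
gripper_force: 0.0
[0.005  0.0007 0.1611]
[321.7216 209.837 ] [446.2803 170.9978]
```

View pics/home.png

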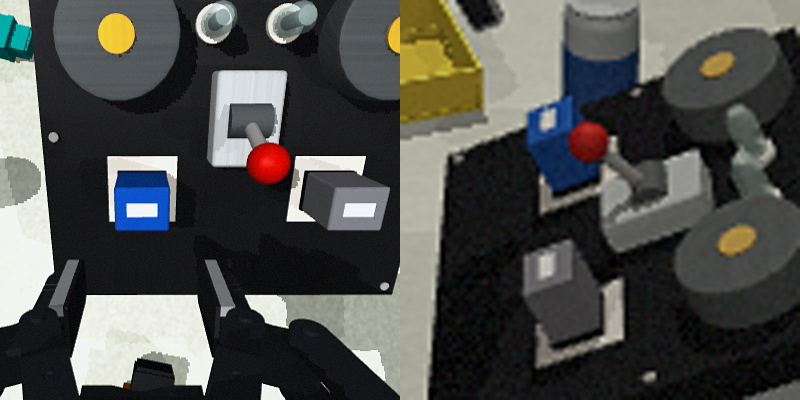

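The blue relay is home: label at image (322,210) against the predicted (321.7,209.8). The grey relay is untouched. Now I'll shut the fingers, go behind the ball (crop 268,163) and push uphill.

```bash
python3 -m pendant '[[0,-0.006,0.026,0,0,0,0],[0,-0.012,0.052,0,0,0,0],[0,-0.017,0.0787,0.01,0,0,0],[0,-0.017,0.0787,0.03,0,0,0],[0,-0.017,0.0787,0.03,0,0,0]]'
python3 -m pendant '[[0,0,0,0.02,0,0,0],[0,0,0,0.04,0,0,0],[0,0,0,0.051,0,0,0],[0,0,0,0.051,0,0,0]]'
python3 - <<'E'
from tgt import *
d=snap('wrist'); s=env.observe(); print(S.T@(np.array(s['position'])-L),s['ft_force'],s['grip_width'])
E
```

```text
time_s: 16.9
position: [0.528, -0.0036, 0.2286]
tool_rot: [[0.906, -0.071, 0.417], [-0.065, -0.997, -0.029], [0.418, -0.0, -0.909]]
ft_force: [0.3, 0.5, -0.2]
grip_width: 0.0005
gripper_force: 0.0
time_s: 17.4
position: [0.5497, -0.0046, 0.1842]
tool_rot: [[0.905, -0.07, 0.42], [-0.064, -0.998, -0.03], [0.421, 0.0, -0.907]]
ft_force: [-0.4, -0.2, 0.8]
grip_width: -0.0002
gripper_force: 0.0
[-0.0138 -0.0781  0.0751] [-0.195  -0.2772 -0.5067] -0.00019462271854135059
```

```bash
python3 -m pendant '[[0,0.012,0,-0.003,0,0,0],[0,0.026,0,-0.003,0,0,0],[0,0.04,0,-0.003,0,0,0],[0,0.052,0,-0.003,0,0,0],[0,0.062,0,-0.003,0,0,0]]'
python3 -m pendant '[[0,0.006,0,0,0,0,0],[0,0.011,0,0,0,0,0],[0,0.015,0,0,0,0,0],[0,0.017,0,0,0,0,0],[0,0.017,0,0,0,0,0]]'
python3 - <<'E'
from fit import *
from tgt import *
d=snap('wrist');t=snap('top'); e=snap('side'); s=env.observe(); print(S.T@(np.array(s['position'])-L),np.array(s['ft_force'])@S)
for th in (.7,.85,1.): print(th,[proj(c,T(.06+.055*np.sin(th-.5),-.078,.022+.055*np.cos(th-.5))) for c in (d,e)])
for c,bx in ((d,(200,0,500,300)),(e,(290,140,370,220))):
    try: print(blob(c['image'],bx,red))
    except Exception as x: print(x)
E
```

```text
time_s: 18.08
position: [0.6053, -0.0088, 0.2143]
tool_rot: [[0.904, -0.071, 0.421], [-0.064, -0.997, -0.03], [0.422, 0.001, -0.906]]
ft_force: [-1.7, 0.4, 0.6]
grip_width: 0.0
gripper_force: 0.7
time_s: 18.7
position: [0.6181, -0.0096, 0.2192]
tool_rot: [[0.907, -0.07, 0.415], [-0.064, -0.998, -0.03], [0.416, 0.0, -0.909]]
ft_force: [-10.0, -0.6, -0.7]
grip_width: -0.0
gripper_force: 4.9
[ 0.0628 -0.0782  0.0774] [-8.3414 -1.9271  3.1022]
0.7 [array([320.6803, 273.1027]), array([326.8876, 178.5228])]
0.85 [array([320.7   , 253.5383]), array([330.1565, 178.1169])]
1.0 [array([320.7221, 233.586 ]), array([333.4534, 178.1165])]
(array([318.8047, 232.3675]), np.int32(2612))
(array([334.92, 176.88]), np.int32(25))
```

The lever is at its stop, with the ball at (319,232) against (321,234) for 1.0 rad. Retract and check everything.

```bash
python3 -m pendant '[[0,-0.015,0,0,0,0,0],[0,-0.03,0,-0.02,0,0,0],[0,-0.04,0,-0.06,0,0,0],[0,-0.06,0,-0.12,0,0,0],[0,-0.06,0,-0.15,0,0,0]]'
python3 -m pendant '[[0,0,0,0,0,0,0],[0,0,0,0,0,0,0],[0,0,0,0,0,0,0]]' >/dev/null
python3 - <<'E'
from fit import *
from tgt import *
d=snap('wrist','w7');t=snap('top'); e=snap('side')
for n,p in (('blue',T(0,0,.05)),('blue+5mm',T(0,0,.055)),('grey',T(0,-.156,.05)),('ball1.0',T(.06+.055*np.sin(.5),-.078,.022+.055*np.cos(.5)))):
    q=proj(d,p); x,y=q.astype(int); print(n,q,blob(d['image'],(x-22,y-14,x+22,y+14) if 'ball' not in n else (x-40,y-40,x+40,y+40),white if 'ball' not in n else red))
cv2.imwrite('pics/end.png',np.hstack([d['image'][0:400,140:540],cv2.resize(e['image'][120:240,230:350],(400,400),interpolation=cv2.INTER_CUBIC)]))
E
```

```text
time_s: 19.48
position: [0.5013, -0.0013, 0.3341]
tool_rot: [[0.903, -0.071, 0.424], [-0.064, -0.997, -0.031], [0.425, 0.001, -0.905]]
ft_force: [0.0, -0.7, -0.3]
grip_width: -0.0001
gripper_force: 0.0
blue [234.4053 184.2172] (array([235.1, 184.5]), np.int32(240))
blue+5mm [233.0849 185.8072] (array([235.1, 184.5]), np.int32(240))
grey [407.3707 184.3377] (array([407.1092, 184.3592]), np.int32(284))
ball1.0 [320.9355  83.3877] (array([320.4298,  82.9409]), np.int32(812))
```

View pics/end.png

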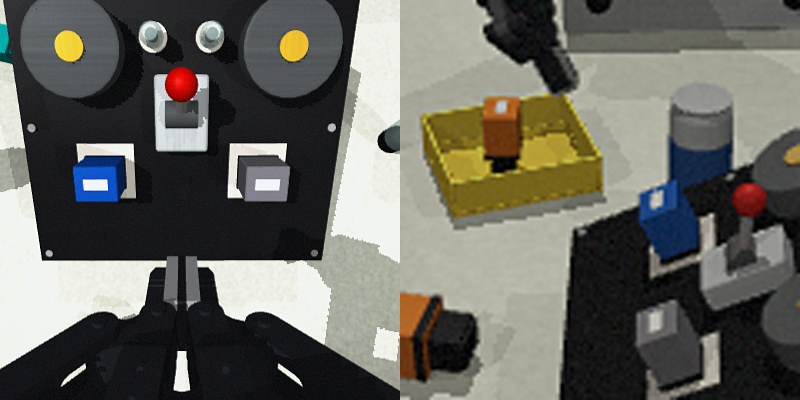

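Everything is in place: the blue relay sits like the grey one (labels 95,184 and 267,184), the lever is on, the orange relay is in the tray and the arm is clear. Handing in.

```bash
python3 -c "
from rig import env
print(env.close_job())"
```

```text
the job is handed in; nothing more can be done
None
```

I handed the job in at about 20 s of the 72 s allowed. The last pictures show the orange relay in the scrap tray, the blue one home in the left socket, the lever at its on stop, and the grey relay where it was. The hand-in returned no verdict.

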